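Press the set-up square into the frame corner

ROBOT

A 7-joint arm with a two-finger parallel gripper is mounted at the origin on the work surface. World frame = base frame: x ahead of the robot, y to its left, z up, the work surface at z = 0. Lengths are in m, angles in rad, forces in N, time in s.
With the tool pointing down it reaches from about 0.35 to 0.9 m from the base axis. Payload 7.2 kg.
Tool frame: the origin (TCP) lies between the finger pads; the fingertips stand 25 mm ahead of it and the grasp point (between the pads) lies 6 mm ahead of it (r.tip_extent is the distance from the TCP to the fingertips, in m); z points along the fingers, y is the line along which they close (so a half turn about z gives the same grasp; the last joint's range is limited). The gripper opens to 88 mm and grips with 3 to 60 N. Pads are 20 mm wide; open, the fingers measure 115 mm over their backs; the gripper's body (75 mm by 178 mm) begins 61 mm behind the grasp point.
Start: joints at [1.065, 0.411, -0.013, 1.596, 0.006, 1.134, -0.082], TCP at [0.265, -0.566, 0.248] pointing down, gripper open.
Joint ranges: [-2.95, 2.95], [-0.29, 1.99], [-1.47, 1.44], [0.14, 2.54], [-1.03, 4.17], [0.13, 1.85], [-2.86, 2.86]. Speed limits (rad/s): [2.39, 2.39, 3.01, 3.01, 3.14, 3.14, 3.14].

INTERFACE

Orientations are given as a unit quaternion [w, x, y, z].
In Python, from rig import r gives the robot as it stands.
- The arm moves only by the tool step_arm, never from a script. Its argument "increments" is one flat list of numbers, 7 for each row, row after row: the opening, from 0 (shut) to 1 (fully open), then the shift along the tool's x, y, z in units of 40 mm (1.0 is 40 mm), then the turn, a rotation vector about the tool's x, y, z in units of 8 degrees (1.0 is 8 degrees). A call has 1 to 8 rows; each row shifts and turns the commanded pose from where the row before left it, along the tool's axes as they then stand; what a row does not reach is not made up. A row lasts 1/8 s, in which the tool goes at most 62.5 mm and 10.7 degrees, less where a joint would pass 70% of its speed; a pose out of reach is approached as far as the arm can. A call is refused whole if a number of a shift passes 1 or a number of a turn 1, either way. A call with a gripper value outside its range is refused whole. The fingers move at their own pace and stop on an object; "newtons" is the grip in N (left out, the last holds). Time passes only in rows, so rows that do not move let the fingers close. It gives the time, the measured TCP pose, the force, the opening and the grip force at its end, in the units of the state.
- r.state(): the state, without advancing time (a new reading comes with each control period).
- r.get_image(name): name is "side" or "top" or "wrist"; returns the picture (480x640x3 uint8, blue, green, red); there is no depth.
- r.get_calibration(name): a dict with "fov_y" (degrees; the focal length in pixels is half the picture's height over the tangent of half this angle, whatever the lens; pixels are square), "cx", "cy" (the principal point, pixels), "k1" (the pictures are not rectified: a ray, as slopes to the right and down, at radius r is drawn at 1 + k1 r^2 times it, then the intrinsics apply), "R" (3x3) and "t" (3): a world point X has camera coordinates R X + t; the wrist camera has in their place "mount" (4x4, takes a point from camera to tool coordinates, whose origin is the TCP and whose axes are the flange's). Camera axes: x right, y down, z forward; pixel columns grow to the right and rows downward; lengths in m; the calibration is good to about 2 mm. A picture is of the moment at which its call begins: read the wrist's pose just before it. get_calibration takes no time and is no camera call.
- r.finish_job(): hands the job in; it is judged then, once.
The state is a dict: "time": time; "q": joint angles; "dq": joint speeds; "effort": joint torques, N m; "position": TCP position; "tcp_rot": TCP orientation; "contact_force": force on the tool from outside, world axes, zero at the start; "wrist_torque": the same for the moment, N m; "width": opening from 0.0 (shut) to 1.0 (fully open); "grasp_force": force on a finger pad.
Only numpy, scipy, OpenCV 4.12 (cv2) and the standard library are available. Lean on these libraries where they do the work, as an engineer would, in place of code of your own. Each camera call takes 0.05 s, during which the arm holds its last target. There are 200 camera calls.

TASK

Open the air valve by swinging its lever the full quarter turn, until it lies in line with the pipe, so that the clamp closes on the window frame; then fetch the loose L-shaped set-up square, lay it flat on the jig board inside the frame's corner and press it in, corner to corner, until its two outer edges bear on both frame profiles. Finish while still holding the square and pressing it against both profiles with a few newtons: do not let go or back off. Leave the valve open and the other things on the bench where they are.

Things in the scene. Friction and masses are not known exactly. Their poses are not given: they have to be found in the camera images.
- valve_lever (a joint): angle of the air valve's lever: 0 = shut (lever square across the pipe), 1.571 = fully open (lever in line with the pipe, at its stop); it grows anticlockwise seen from above, starts between 0 and 0.3 and stays where it is left; stiff, about 0.25 N m (3 N at the grip)
- lever_pivot (a point): on the lever's vertical axis of rotation, at mid-height of the lever bar (84 mm above the bench). Its axes turn with the lever: the lever points along its -y axis
- lever_grip (a point): point on the lever's centre line 85 mm from the pivot, at mid-height of the bar, same axes as lever_pivot. The lever is a flat steel bar 16 mm wide and 12 mm thick (78 to 90 mm above the bench) that ends 110 mm from the pivot; it can be pinched across its width or pushed from the side
- valve: fixed air valve left or right of the jig: copper pipe that rises from the bench, runs level through a brass body and goes back down; 160 mm between uprights, top of pipe 51 mm, of brass body 59 mm above the bench. Origin on the bench under the pivot, x along the pipe, z up; the shut lever points to -y, the open lever to +x of this frame
- square: loose L-shaped square, flat on the bench on the jig's other side, 0.25-0.42 kg: aluminium legs 135 mm long, 20 wide, 14 thick; diagonal steel brace 14 wide, 26 tall, 136 long. Origin under the brace's middle, z up; outer corner at (+58,+58,0) mm, outer edges at x=+58 and y=+58, legs run to -x and -y. Brace runs along (1,-1,0): pinch it across (1,1,0); 46 mm free to the inner corner
- square_corner (a point): the outer corner of the square, at its underside; axes of square
- jig: fixed jig: plywood board 18 mm thick (x -170 to +140, y -170 to +55 mm) with two aluminium window-frame profiles meeting in a right-angled inside corner. Origin on the bench plane below that corner, z up; inner faces are the planes x=0 and y=0, free space inside is x<0, y<0. Behind the rail (+x) a clamp, 58 mm high, whose plunger closes as the valve opens
- frame_corner (a point): the inside corner of the frame at the board's top surface (18 mm above the bench), axes of jig; the seated square has square_corner here and its x axis along this x axis
- stile: fixed aluminium profile whose inner face is the plane y = 0 of jig, reaching 160 mm from the corner towards -x; 40 mm wide, 30 mm tall (top 48 mm above the bench). Origin and axes those of jig
- rail: fixed aluminium profile whose inner face is the plane x = 0 of jig, reaching 160 mm from the corner towards -y; 40 mm wide, 30 mm tall. Origin and axes those of jig. The contacts are rough (friction up to about 1): pressing hard on one face or on the board can keep the square from reaching the other face
- jar: bystander: closed glass jar with a yellow lid, 68 mm across, 85 mm tall
- tin: bystander: closed can, 66 mm across, 75 mm tall
- tape: bystander: roll of tape lying flat, 72 mm across, 22 mm tall
- screwdriver: bystander: screwdriver lying on the bench near the robot
- hammer: bystander: hammer lying at the right-hand side
- wrench: bystander: wrench lying at the left-hand side
- offcut: bystander: short U-shaped aluminium offcut, 50 x 30 x 30 mm
Not all that is in view belongs to the job. There is more than one size of the square; the one meant has the size given above.

How it is judged:
By the outcome, as a careful person would: the job done as asked, in the order asked, and still so for the second after the job is handed in, while the arm keeps its last pose, push and grip.
It also fails if it takes over 72 s, if anything falls off the work surface, if the arm or the gripper's body presses on something with over 40 N, if the wrist force passes 120 N, or if a joint passes its speed limit or range.

## Working session

There is one attempt and no reset: what is moved stays moved. The work goes in short steps, Python scripts to look and compute and a tool call to move; the robot and the scene stay as the last step left them, time stands still between calls to the robot, and variables do not carry over. Pictures are saved under pics/ and viewed, at most 10 in all, crops included, and the job is handed in when it is done.

Besides the shell and the picture viewer there is one more tool, called as name(argument=value, ...) on one line, values as JSON. step_arm: Moves the arm, as the interface text tells. Its arguments: {"type":"object","properties":{"increments":{"type":"array"},"newtons":{"type":"number"}},"required":["increments"]}

```bash
mkdir -p pics; ls
python3 - <<'E'
from rig import r
import cv2
for n in ("top","side"):
    cv2.imwrite(f"pics/{n}0.png", r.get_image(n)); c=r.get_calibration(n); print(n,c)
print(r.get_calibration("wrist")); print(r.state())
E
```

```text
pics
top {'fov_y': 57.62389987387856, 'cx': 315.7699710797195, 'cy': 244.37203899138106, 'k1': -0.10569343844603292, 'R': array([[-0.01121326, -0.99981358, -0.01571851],
       [-0.99243707,  0.01304947, -0.12205888],
       [ 0.12224124,  0.01423095, -0.99239839]]), 't': array([0.00643601, 0.51212531, 1.43813441])}
side {'fov_y': 43.17567782642297, 'cx': 310.34477920617013, 'cy': 236.17430518415543, 'k1': -0.02910210343983437, 'R': array([[-0.99094707, -0.13247515, -0.021777  ],
       [-0.06984267,  0.6472245 , -0.75909318],
       [ 0.11465559, -0.75070019, -0.65061764]]), 't': array([0.50320347, 0.10033048, 1.57542213])}
{'fov_y': 71.6994367973333, 'cx': 316.0335308832839, 'cy': 241.69417442958888, 'k1': -0.0507751542011319, 'mount': array([[ 1.10244073e-03, -9.62457343e-01, -2.71430742e-01,
         7.27765119e-02],
       [ 9.99999349e-01,  1.14097082e-03,  1.58577047e-05,
        -5.41339559e-04],
       [ 2.94432193e-04, -2.71430583e-01,  9.62457974e-01,
        -1.36499883e-01],
       [ 0.00000000e+00,  0.00000000e+00,  0.00000000e+00,
         1.00000000e+00]])}
{'time': 0.1, 'q': array([ 1.06475428,  0.41182507, -0.01267962,  1.59693036,  0.00559729,
        1.13430671, -0.08218612]), 'dq': array([-0.0001089 , -0.00104995,  0.00052216, -0.00134364, -0.00012315,
        0.00215177,  0.00038613]), 'effort': array([ 3.58100595e-03, -5.89098501e+01,  6.44567795e-01, -2.91712117e+01,
       -5.36754203e-02,  1.44633476e-02,  9.72771022e-05]), 'position': array([ 0.26476961, -0.56569549,  0.24690239]), 'tcp_rot': array([-6.85649292e-04,  9.76131324e-01,  2.17179934e-01, -2.09674092e-04]), 'contact_force': array([-0.45520561,  0.14378854,  0.29214092]), 'wrist_torque': array([-0.00109882,  0.00597307, -0.05180092]), 'grasp_force': 0.0, 'width': 0.9942948260265542}
```

View pics/top0.png

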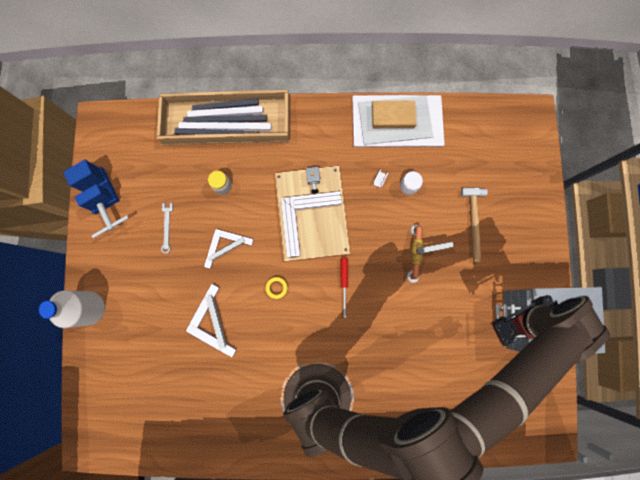

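View pics/side0.png

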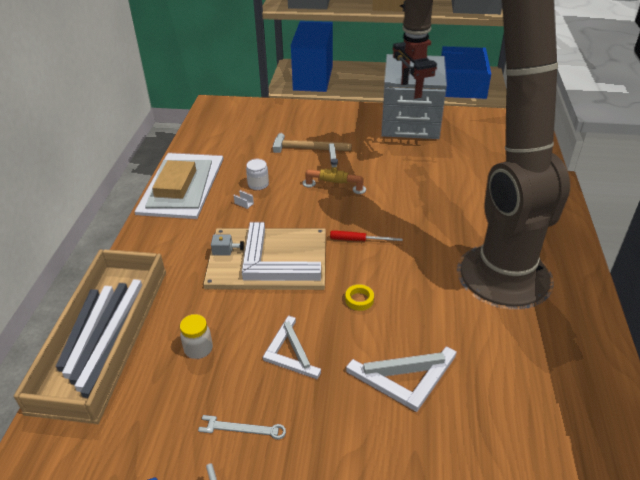

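```bash
cat > h.py <<'E'
from rig import r
import cv2, numpy as np
from scipy.spatial.transform import Rotation as Ro
def cam(n, st=None):
    c=r.get_calibration(n); f=240/np.tan(np.radians(c["fov_y"]/2))
    if "mount" in c:
        T=np.eye(4); T[:3,:3]=Ro.from_quat(np.roll(st["tcp_rot"],-1)).as_matrix(); T[:3,3]=st["position"]
        M=np.linalg.inv(T@c["mount"]); R,t=M[:3,:3],M[:3,3]
    else: R,t=c["R"],c["t"]
    return dict(f=f,cx=c["cx"],cy=c["cy"],k=c["k1"],R=np.array(R),t=np.array(t))
def ray(c,u,v):
    d=np.array([(u-c["cx"])/c["f"],(v-c["cy"])/c["f"]]); s=d.copy()
    for _ in range(20): s=d/(1+c["k"]*(s@s))
    return -c["R"].T@c["t"], c["R"].T@np.array([*s,1])
def atz(c,u,v,z):
    o,d=ray(c,u,v); return o+d*(z-o[2])/d[2]
def proj(c,X):
    p=c["R"]@np.asarray(X)+c["t"]; s=p[:2]/p[2]; s=s*(1+c["k"]*(s@s)); return s*c["f"]+[c["cx"],c["cy"]]
def tri(*cuv):
    A=np.zeros((3,3));b=np.zeros(3); L=[]
    for c,u,v in cuv:
        o,d=ray(c,u,v); d=d/np.linalg.norm(d); P=np.eye(3)-np.outer(d,d); A+=P; b+=P@o; L.append((P,o))
    X=np.linalg.solve(A,b); return X,[round(float(np.linalg.norm(P@(X-o))),4) for P,o in L]
def comp(im,boxes,name,W,H,k):
    out=np.zeros((H,W,3),np.uint8)
    for (x,y,w,h,X,Y) in boxes:
        out[Y:Y+h*k,X:X+w*k]=cv2.resize(im[y:y+h,x:x+w],None,fx=k,fy=k,interpolation=cv2.INTER_CUBIC)
    cv2.imwrite(name,out)
E
python3 - <<'E'
from h import *
comp(cv2.imread("pics/top0.png"),[(270,160,85,105,0,0),(195,222,65,53,425,0),(400,222,65,66,425,266)],"pics/topc.png",755,598,5)
comp(cv2.imread("pics/side0.png"),[(200,215,135,80,0,0),(255,310,75,75,540,0),(295,135,80,70,0,320)],"pics/sidec.png",800,600,4)
E
```

```text
Traceback (most recent call last):
  File "h.py", line 27, in comp
    out[Y:Y+h*k,X:X+w*k]=cv2.resize(im[y:y+h,x:x+w],None,fx=k,fy=k,interpolation=cv2.INTER_CUBIC)
    ~~~^^^^^^^^^^^^^^^^^
ValueError: could not broadcast input array from shape (300,300,3) into shape (300,260,3)
```

View pics/topc.png

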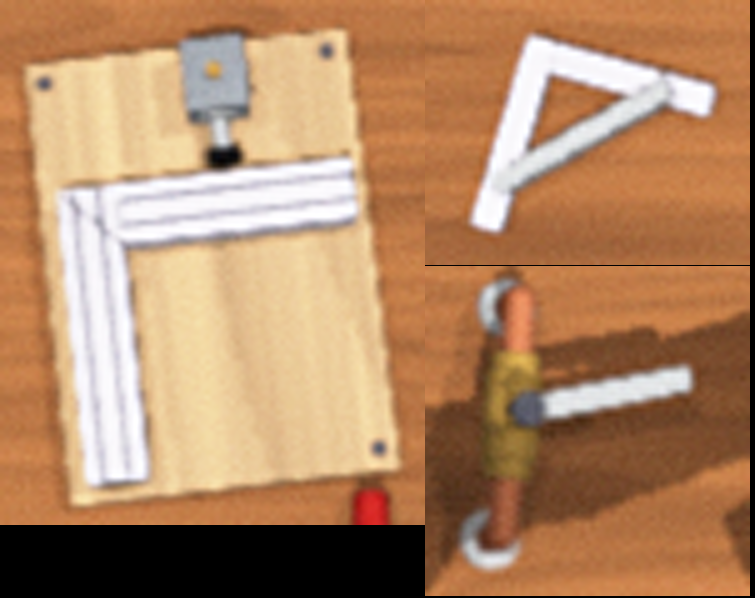

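The top crop shows the inside frame corner at pixel (294.6,209), the square's outer corner at (216,229.4), the lever pivot at (420.4,250.4) and the lever end at (453.4,244.4).

There are two L-squares: a small one with its corner at (216,229), leg about 38 px or 135 mm, and a large one with its corner at (190,330), leg about 50 px or 165 mm. I choose the small one.

Run:
```python
from h import *
comp(cv2.imread("pics/side0.png"),[(205,215,125,80,0,0),(255,310,75,70,500,0),(295,135,80,70,0,320)],"pics/sidec.png",800,600,4)
```

```text
(no output)
```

View pics/sidec.png

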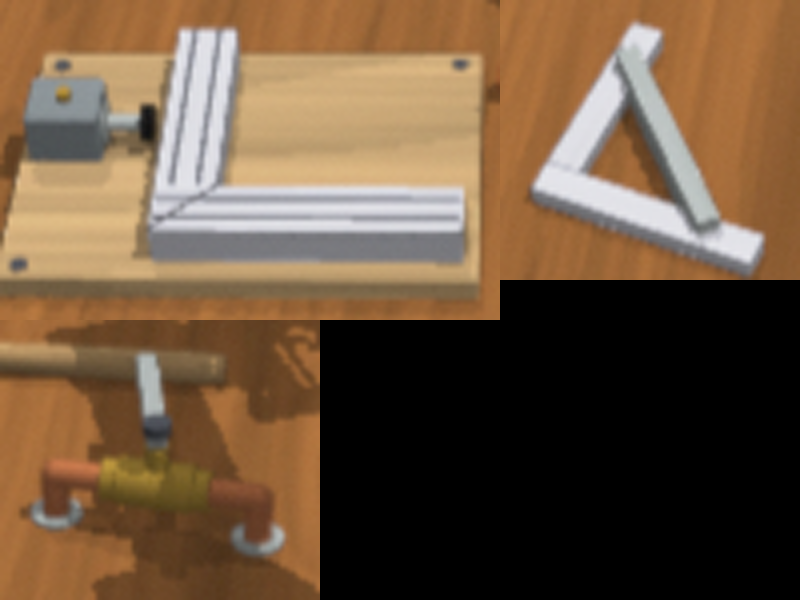

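Run:
```python
from h import *
T,S=cam("top"),cam("side")
P=dict(fc=(294.6,209,260,261.25,.048),rail=(341,203,264.25,222.5,.048),stile=(299.4,256.4,321.25,261.75,.048),
sq=(216,229.4,264.5,356.25,.014),sqy=(253,239.4,288.75,315.5,.014),sqx=(204.4,267.6,317.5,375.5,.014),brace=(227.2,249,296.75,343.75,.026),
piv=(420.4,250.4,334.25,160.5,.092),lev=(453.4,244.4,331.75,143.75,.09))
Q={}
for k,(a,b,c,d,z) in P.items():
    X,e=tri((T,a,b),(S,c,d)); Q[k]=atz(T,a,b,z)
    print(k,X.round(4),e,"top@z",Q[k].round(4)[:2],"side@z",atz(S,c,d,z).round(4)[:2])
def a(p,q): d=Q[q]-Q[p]; return np.degrees(np.arctan2(d[1],d[0])).round(1),np.hypot(d[0],d[1]).round(4)
for p,q in (("fc","rail"),("fc","stile"),("sq","sqy"),("sq","sqx"),("piv","lev")): print(p,q,a(p,q))
```

```text
fc [0.6296 0.0698 0.0489] [0.0013, 0.0013] top@z [0.6311 0.0699] side@z [0.6286 0.0691]
rail [ 0.6483 -0.0867  0.0488] [0.0009, 0.0009] top@z [ 0.6495 -0.0866] side@z [ 0.6476 -0.0875]
stile [0.4708 0.0547 0.049 ] [0.0003, 0.0003] top@z [0.4706 0.0548] side@z [0.4713 0.0536]
sq [0.5685 0.344  0.0153] [0.0022, 0.0022] top@z [0.571  0.3446] side@z [0.5665 0.3432]
sqy [0.5328 0.2153 0.0144] [0.0014, 0.0014] top@z [0.5343 0.2155] side@z [0.5314 0.2151]
sqx [0.4398 0.3825 0.015 ] [0.0007, 0.0007] top@z [0.4392 0.3828] side@z [0.4406 0.3818]
brace [0.5    0.3031 0.0192] [0.0017, 0.0017] top@z [0.5009 0.3018] side@z [0.4973 0.3087]
piv [ 0.479  -0.3366  0.1002] [0.0008, 0.0008] top@z [ 0.4806 -0.3384] side@z [ 0.4795 -0.3488]
lev [ 0.4985 -0.4488  0.0879] [0.0008, 0.0008] top@z [ 0.499  -0.4481] side@z [ 0.4974 -0.4454]
fc rail (np.float64(-83.3), np.float64(0.1577))
fc stile (np.float64(-174.6), np.float64(0.1612))
sq sqy (np.float64(-105.8), np.float64(0.1342))
sq sqx (np.float64(163.8), np.float64(0.1372))
piv lev (np.float64(-80.5), np.float64(0.1112))
```

Both views agree within 2 mm: frame corner z = 0.049, square top 0.015, lever end 0.088, legs 134 and 137 mm. Next I move above the lever grip, near (0.495,-0.424).

step_arm(increments=[1,0.96,-0.11,0.18,0,0,0,1,0.96,-0.11,0.18,0,0,0,1,0.96,-0.11,0.18,0,0,0,1,0.96,-0.11,0.18,0,0,0,1,0.96,-0.11,0.18,0,0,0,1,0.96,-0.11,0.18,0,0,0,1,0.96,-0.11,0.18,0,0,0,1,0,0,0,0,0,-1])

```text
time: 1.1
position: [0.4985, -0.4203, 0.1958]
tcp_rot: [-0.001, 0.957, 0.289, 0.0]
contact_force: [0.3, 0.0, -0.2]
width: 0.999
grasp_force: 0.0
```

step_arm(increments=[1,0,0,0,0,0,-1,1,0,0,0,0,0,-1,1,0,0,0,0,0,-1,1,0,0,0,0,0,-1,1,0,0,0,0,0,-1,1,0,0,0,0,0,-1,1,0,0,0,0,0,-1,1,0,0,0,0,0,-1])

```text
time: 2.1
position: [0.4951, -0.4241, 0.1968]
tcp_rot: [-0.0, 0.66, 0.751, -0.0]
contact_force: [0.2, 0.5, -0.0]
width: 0.995
grasp_force: 0.0
```

step_arm(increments=[1,0,0,0,0,0,-0.3,1,0,0,0,0,0,0,1,0,0,0,0,0,0])

```text
time: 2.48
position: [0.4952, -0.4242, 0.197]
tcp_rot: [-0.0, 0.647, 0.763, -0.0]
contact_force: [-0.5, 0.1, 0.8]
width: 1.001
grasp_force: 0.0
```

Run:
```python
from h import *
s=r.state(); im=r.get_image("wrist"); cv2.imwrite("pics/w1.png",im); np.save("w1.npy",s,allow_pickle=True)
print(s["position"],Ro.from_quat(np.roll(s["tcp_rot"],-1)).as_matrix().round(4),s["contact_force"],s["q"],s["time"])
```

```text
[ 0.49522397 -0.4241759   0.19699749] [[-1.637e-01  9.865e-01 -3.000e-04]
 [ 9.865e-01  1.637e-01  3.000e-04]
 [ 3.000e-04 -3.000e-04 -1.000e+00]] [-0.53727859  0.08990546  0.80211356] [ 0.88885465  0.53002212 -0.37128786  1.56226533  0.20844116  1.08900889
  0.63141816] 2.475
```

View pics/w1.png

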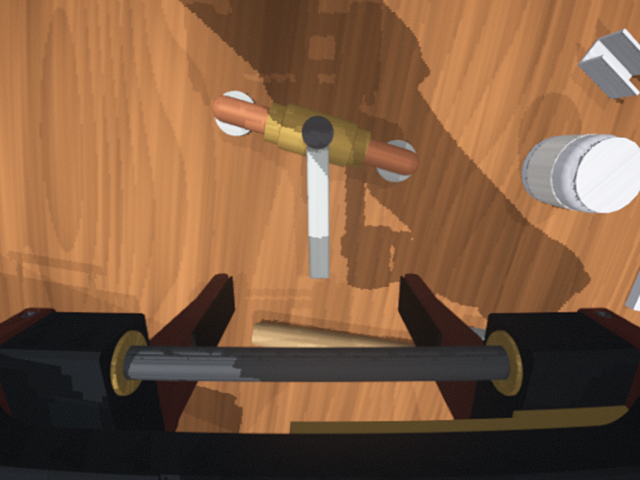

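The wrist view shows the pivot cap at (317,132), the lever end at (319,277) and the pipe running from (222,104) to (410,160). The tool is centred over the lever.

Run:
```python
from h import *
s=np.load("w1.npy",allow_pickle=True).item(); W=cam("wrist",s);T,S=cam("top"),cam("side")
p,_=tri((W,317,132),(T,420.4,250.4),(S,334.25,160.5)); e,_2=tri((W,319,277),(T,453.4,244.4),(S,331.75,143.75))
print(p,_,e,_2,np.hypot(*(e-p)[:2]),np.degrees(np.arctan2(*(e-p)[1::-1])))
for z in (.084,.09): print(atz(W,319,277,z))
print([atz(W,317,132,z) for z in (.09,.1)])
a,b=atz(W,222,104,.042),atz(W,410,160,.042); d=b-a; print(a,b,np.degrees(np.arctan2(d[1],d[0])),np.hypot(d[0],d[1]),(a+b)/2)
```

```text
[ 0.47965019 -0.33890464  0.09788511] [0.0015, 0.0018, 0.0013] [ 0.49893364 -0.4481179   0.08820683] [0.0012, 0.0006, 0.0013] 0.11090260486315946 -79.98666766668893
[ 0.50027075 -0.44906315  0.084     ]
[ 0.49982925 -0.44671196  0.09      ]
[array([ 0.48030639, -0.33987381,  0.09      ]), array([ 0.48037226, -0.34034239,  0.1       ])]
[ 0.39878806 -0.32822579  0.042     ] [ 0.5624636  -0.34684905  0.042     ] -6.491285226475697 0.1647316240774228 [ 0.48062583 -0.33753742  0.042     ]
```

step_arm(increments=[1,0,0,0.86,0,0,0,1,0,0,0.86,0,0,0,0.6,0,0,0.86,0,0,0,0.1,0,0,0,0,0,0,0,0,0,0,0,0,0,0,0,0,0,0,0,0,0,0,0,0,0,0], newtons=15)

```text
invalid input at $.increments: expected a multiple of 7 numbers
```

step_arm(increments=[1,0,0,0.86,0,0,0,1,0,0,0.86,0,0,0,0.6,0,0,0.86,0,0,0,0.1,0,0,0,0,0,0,0,0,0,0,0,0,0,0,0,0,0,0,0,0,0,0,0,0,0,0,0], newtons=15)

```text
time: 3.4
position: [0.4959, -0.4246, 0.0954]
tcp_rot: [0.001, 0.646, 0.763, -0.0]
contact_force: [0.9, 0.0, -0.5]
width: 0.472
grasp_force: 0.0
```

step_arm(increments=[0,0,0,0,0,0,0,0,0,0,0,0,0,0,0,0,0,0,0,0,0,0,0,0,0,0,0,0,0,0,0,0,0,0,0])

```text
time: 4.03
position: [0.4959, -0.4243, 0.0943]
tcp_rot: [0.001, 0.646, 0.763, 0.0]
contact_force: [2.9, -0.2, 0.6]
width: 0.176
grasp_force: 15.0
```

step_arm(increments=[0,0.012,0.227,0,0,0,-0.75,0,0.012,0.227,0,0,0,-0.75,0,0.012,0.227,0,0,0,-0.75,0,0.012,0.227,0,0,0,-0.75,0,0.012,0.227,0,0,0,-0.75,0,0.012,0.227,0,0,0,-0.75,0,0.012,0.227,0,0,0,-0.75,0,0.012,0.227,0,0,0,-0.75])

```text
time: 5.03
position: [0.5537, -0.3863, 0.0942]
tcp_rot: [-0.0, 0.279, 0.96, -0.001]
contact_force: [-0.7, -2.1, 1.5]
width: 0.181
grasp_force: 15.0
```

step_arm(increments=[0,0.012,0.227,0,0,0,-0.75,0,0.012,0.227,0,0,0,-0.75,0,0.012,0.227,0,0,0,-0.75,0,0.012,0.227,0,0,0,-0.75,0,0,0,0,0,0,0,0,0,0,0,0,0,0])

```text
time: 5.78
position: [0.5664, -0.3519, 0.0942]
tcp_rot: [-0.0, 0.075, 0.997, -0.0]
contact_force: [-1.6, -1.9, 4.8]
width: 0.181
grasp_force: 15.2
```

step_arm(increments=[0,0.002,0.076,0,0,0,-0.25,0,0,0,0,0,0,0])

```text
time: 6.02
position: [0.5667, -0.3498, 0.0942]
tcp_rot: [-0.0, 0.057, 0.998, -0.001]
contact_force: [-3.5, -5.4, 4.0]
width: 0.181
grasp_force: 15.0
```

step_arm(increments=[0,0.002,0.076,0,0,0,-0.25,0,0,0,0,0,0,0])

```text
time: 6.28
position: [0.5666, -0.3495, 0.0942]
tcp_rot: [-0.0, 0.041, 0.999, -0.002]
contact_force: [-1.4, -10.8, 2.4]
width: 0.182
grasp_force: 15.1
```

The lever is at its stop: the reaction is 11 N with no further motion, at azimuth -6.9°, which matches the pipe's -6.5°. I release and rise.

step_arm(increments=[0.5,0,0,0,0,0,0,0.5,0,0,0,0,0,0,0.5,0,0,0,0,0,0,0.5,0,0,0,0,0,0,0.5,0,0,-0.4,0,0,0,0.6,0,0,-0.8,0,0,0,0.8,0,0,-0.8,0,0,0,1,0,0,-0.8,0,0,0])

```text
time: 7.28
position: [0.5678, -0.3451, 0.2084]
tcp_rot: [0.001, 0.039, 0.999, -0.0]
contact_force: [-0.5, -0.9, -0.5]
width: 0.785
grasp_force: 0.0
```

step_arm(increments=[1,0.18,0.95,0,0,0,0,1,0.18,0.95,0,0,0,0,1,0.18,0.95,0,0,0,0,1,0.18,0.95,0,0,0,0,1,0.18,0.95,0,0,0,0,1,0.18,0.95,0,0,0,0,1,0.18,0.95,0,0,0,0,1,0.18,0.95,0,0,0,0])

```text
time: 8.28
position: [0.5341, -0.0362, 0.2074]
tcp_rot: [0.001, 0.039, 0.999, -0.0]
contact_force: [0.1, 0.8, 0.7]
width: 0.999
grasp_force: 0.0
```

Run:
```python
from h import *
s=r.state(); im=r.get_image("wrist"); cv2.imwrite("pics/w2.png",im); np.save("w2.npy",s,allow_pickle=True)
t=r.get_image("top"); cv2.imwrite("pics/top2.png",t)
print(s["position"],s["q"])
out=np.zeros((480,780,3),np.uint8); out[:,:640]=im; out[:280,640:]=cv2.resize(t[215:285,400:435],None,fx=4,fy=4); cv2.imwrite("pics/c2.png",out)
```

```text
[ 0.53411583 -0.03622164  0.20735334] [ 0.61771327  0.41946391 -0.82475843  1.82301928  0.3526662   1.05098381
  1.15023079]
```

View pics/c2.png

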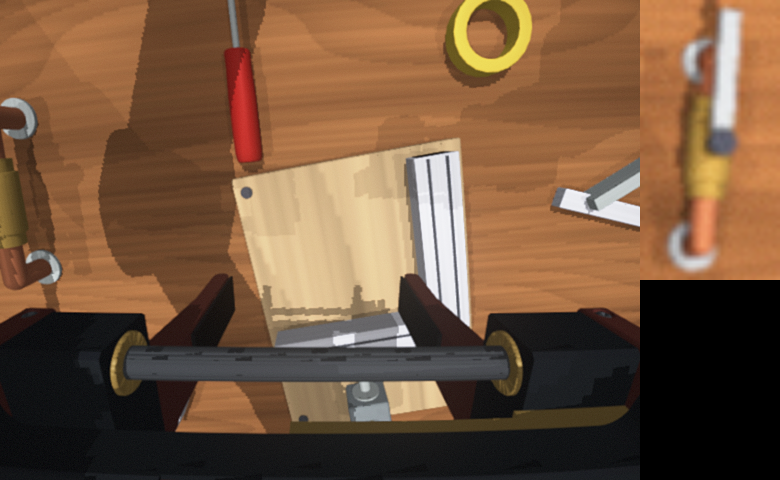

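Lever lies in line with the pipe; valve open. On to the square.

step_arm(increments=[1,0.17,0.93,0,0,0,0,1,0.17,0.93,0,0,0,0,1,0.17,0.93,0,0,0,0,1,0.17,0.93,0,0,0,0,1,0.17,0.93,0,0,0,0,1,0.17,0.93,0,0,0,0,1,0.17,0.93,0,0,0,0,1,0.17,0.93,0,0,0,0])

```text
time: 9.38
position: [0.5036, 0.264, 0.207]
tcp_rot: [0.001, 0.04, 0.999, -0.0]
contact_force: [-0.1, -0.6, -0.0]
width: 1.001
grasp_force: 0.0
```

step_arm(increments=[1,0.17,0.93,0,0,0,0,1,0,0,0,0,0,1,1,0,0,0,0,0,1,1,0,0,0,0,0,1,1,0,0,0,0,0,1,1,0,0,0,0,0,1,1,0,0,0,0,0,1,1,0,0,0,0,0,1])

```text
time: 10.38
position: [0.4999, 0.3006, 0.207]
tcp_rot: [0.0, 0.506, 0.863, 0.0]
contact_force: [-0.6, -0.6, 0.7]
width: 1.0
grasp_force: 0.0
```

step_arm(increments=[1,0,0,0,0,0,0,1,0,0,0,0,0,0])

```text
time: 10.62
position: [0.4996, 0.3008, 0.2065]
tcp_rot: [0.0, 0.503, 0.865, 0.0]
contact_force: [-0.7, -0.4, -0.0]
width: 1.004
grasp_force: 0.0
```

Run:
```python
from h import *
s=r.state(); im=r.get_image("wrist"); cv2.imwrite("pics/w3.png",im); np.save("w3.npy",s,allow_pickle=True)
R=Ro.from_quat(np.roll(s["tcp_rot"],-1)).as_matrix()
print(s["position"],s["q"],R.round(3),np.degrees(np.arctan2(R[1,0],R[0,0])))
W=cam("wrist",s)
for X in [(.5697,.3443,.014),(.5335,.2155,.014),(.4395,.3827,.014),(.4995,.3035,.026)]: print(proj(W,X).round(1))
```

```text
[0.49962105 0.3007816  0.20649662] [-0.16253189  0.45204792 -0.62171761  1.71795487  0.29524869  1.06614524
 -0.3633369 ] [[-0.495  0.869  0.001]
 [ 0.869  0.495  0.   ]
 [-0.     0.001 -1.   ]] 119.6563288030386
[398.5 222. ]
[305.4 306.3]
[305.1 120. ]
[318.6 225.2]
```

View pics/w3.png

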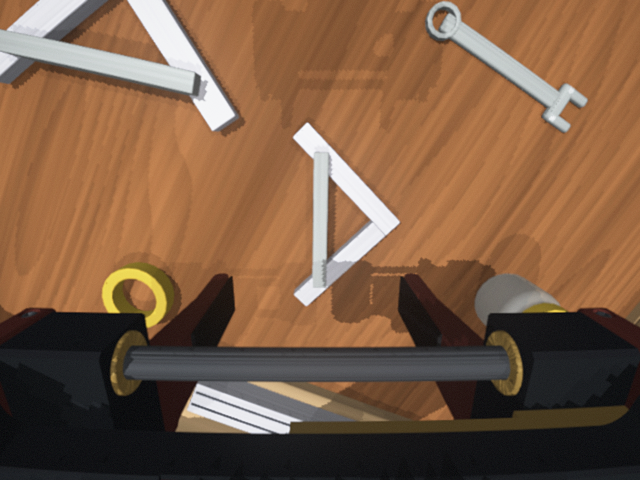

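The close crop confirms the choice: corner at (399,221), leg ends at (307,122) and (307,306), brace from (321,151) to (320,287), all within 2 px of the prediction. The jar's lid is at (548,308), clear of the fingers.

Run:
```python
from h import *
s=np.load("w3.npy",allow_pickle=True).item(); W=cam("wrist",s)
R=Ro.from_quat(np.roll(s["tcp_rot"],-1)).as_matrix()
a,b=atz(W,321,151.5,.026),atz(W,320,286,.026); m=(a+b)/2; d=b-a
c,p,q=atz(W,399,221,.014),atz(W,307,306,.014),atz(W,307,122,.014)
print(a,b,np.linalg.norm(d),np.degrees(np.arctan2(d[1],d[0]))); print("mid",m,"corner",c,np.linalg.norm(p-c),np.linalg.norm(q-c))
az=lambda d:np.degrees(np.arctan2(d[1],d[0])); print(az(p-c)+90,az(q-c)-180)
y=np.radians(-16); u=np.array([[np.cos(y),-np.sin(y)],[np.sin(y),np.cos(y)]])@[.058,.058]; print("origin from corner",c[:2]-u)
print("tool delta",R.T@(m-s["position"]))
T=cam("top");print(tri((W,399,221),(T,216,229.4)))
w2=np.load("w2.npy",allow_pickle=True).item(); V=cam("wrist",w2)
for X in [(.6302,.0699,.048),(.649,-.0867,.048),(.4708,.0546,.048)]: print(proj(V,X))
```

```text
[0.46666107 0.36515826 0.026     ] [0.53265665 0.24853455 0.026     ] 0.13400188996359577 -60.49514247169446
mid [0.49965886 0.30684641 0.026     ] corner [0.56951812 0.34542533 0.014     ] 0.13336230976799743 0.13271446118587793
-15.091219295070374 -16.013707724185736
origin from corner [0.49777798 0.30565912]
tool delta [0.005287   0.00293927 0.18049715]
(array([0.57124332, 0.34536968, 0.00992914]), [0.0004, 0.0004])
[430.92360143 317.91321452]
[276.82348626 345.22563203]
[416.41700349 154.34942102]
```

step_arm(increments=[0.48,0.12,0.06,0.6,0,0,0,0.48,0,0,0.8,0,0,0,0.48,0,0,0.8,0,0,0,0.48,0,0,0.6,0,0,0,0.48,0,0,0,0,0,0,0.48,0,0,0.6,0,0,0,0.48,0,0,0.6,0,0,0,0.48,0,0,0.3,0,0,0], newtons=40)

```text
time: 11.68
position: [0.4994, 0.3063, 0.0341]
tcp_rot: [0.0, 0.504, 0.864, 0.0]
contact_force: [-0.7, 0.1, 0.7]
width: 0.479
grasp_force: 0.0
```

step_arm(increments=[0.48,0,0,0.05,0,0,0,0.48,0,0,0,0,0,0])

```text
time: 11.92
position: [0.4996, 0.3066, 0.0329]
tcp_rot: [0.0, 0.504, 0.864, 0.001]
contact_force: [-0.1, 0.2, 0.5]
width: 0.481
grasp_force: 0.0
```

step_arm(increments=[0.48,0,0,0.07,0,0,0,0,0,0,0,0,0,0,0,0,0,0,0,0,0,0,0,0,0,0,0,0,0,0,0,0,0,0,0,0,0,0,0,0,0,0])

```text
time: 12.68
position: [0.4994, 0.3063, 0.0294]
tcp_rot: [0.0, 0.504, 0.864, 0.0]
contact_force: [0.7, 0.2, -0.1]
width: 0.155
grasp_force: 40.0
```

step_arm(increments=[0,0,0,0,0,0,0])

```text
time: 12.8
position: [0.4994, 0.3063, 0.0294]
tcp_rot: [0.0, 0.504, 0.864, 0.0]
contact_force: [1.3, 0.4, 0.2]
width: 0.157
grasp_force: 40.0
```

step_arm(increments=[0,0,0,-0.3,0,0,0,0,0,0,-0.6,0,0,0,0,0,0,-0.8,0,0,0,0,0,0,-0.7,0,0,0,0,0,0,0,0,0,-0.9,0,0,0,0,0,0,-0.9,0,0,0,0,0,0,-0.9,0,0,0,0,0,0,0])

```text
time: 13.8
position: [0.4987, 0.3058, 0.1253]
tcp_rot: [-0.0, 0.333, 0.943, -0.0]
contact_force: [-0.1, -0.3, -2.7]
width: 0.159
grasp_force: 40.0
```

step_arm(increments=[0,-0.5,-0.4,0,0,0,0,0,-0.8,-0.65,0,0,0,0,0,-0.8,-0.65,0,0,0,0,0,-0.8,-0.65,0,0,0,0,0,-0.8,-0.65,0,0,0,0,0,-0.8,-0.65,0,0,0,0,0,-0.8,-0.65,0,0,0,0,0,-0.8,-0.65,0,0,0,0])

```text
time: 14.8
position: [0.5645, -0.0025, 0.1254]
tcp_rot: [-0.0, 0.335, 0.942, -0.0]
contact_force: [0.1, -0.6, -3.9]
width: 0.155
grasp_force: 40.0
```

step_arm(increments=[0,-0.15,-0.15,0,0,0,0,0,0,0,0,0,0,0])

```text
time: 15.05
position: [0.5652, -0.0097, 0.1253]
tcp_rot: [-0.0, 0.334, 0.942, 0.0]
contact_force: [0.6, 0.8, -4.9]
width: 0.161
grasp_force: 40.0
```

Run:
```python
from h import *
s=r.state(); im=r.get_image("wrist"); cv2.imwrite("pics/w4.png",im); np.save("w4.npy",s,allow_pickle=True)
cv2.imwrite("pics/top4.png",r.get_image("top"))
R=Ro.from_quat(np.roll(s["tcp_rot"],-1)).as_matrix()
print(s["position"],s["q"],s["contact_force"],s["width"],np.degrees(np.arctan2(R[1,0],R[0,0])))
out=np.zeros((600,800,3),np.uint8); out[:]=cv2.resize(im[40:415,70:570],(800,600),interpolation=cv2.INTER_CUBIC); cv2.imwrite("pics/c4.png",out)
```

```text
[ 0.56521153 -0.00974581  0.12527091] [ 0.41866862  0.53391831 -0.65244078  1.83436294  0.40206501  0.90911791
  0.46991505] [ 0.55215752  0.77833443 -4.94112899] 0.16060073172580372 140.91985800138147
```

View pics/c4.png

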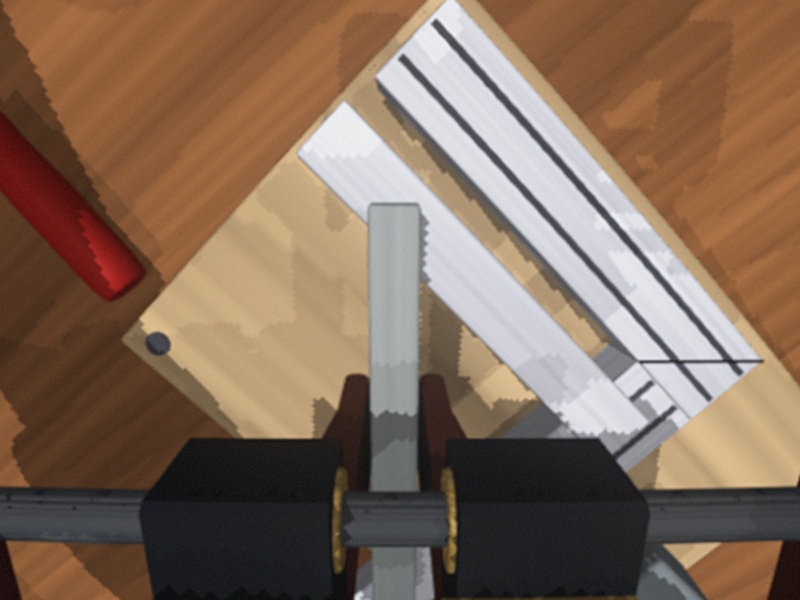

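The close crop shows the square held level over the board. The stile's inner top edge runs from (376,80) to (640,362), which is the frame corner, and the square's leg end is at (346,101) and (299,153).

Run:
```python
from h import *
s=np.load("w4.npy",allow_pickle=True).item(); W=cam("wrist",s)
g=lambda x,y,z: atz(W,x/1.6+70,y/1.6+40,z)
az=lambda d:np.degrees(np.arctan2(d[1],d[0]))
e,c=g(376,80,.048),g(640,362,.048); print("stile end",e,"corner",c,np.linalg.norm(e-c),"yaw",az(c-e))
q,qi=g(346,101,.110),g(299,153,.110); print("leg end",q,qi,np.linalg.norm(q-qi),"yaw",az(q-qi)-90)
b0,b1=g(370,205,.122),g(418,205,.122); print("brace end",b0,b1,np.linalg.norm(b1-b0))
# predicted from grip: square yaw = toolaz-135, origin=TCP+dx*toolx
a=np.radians(140.92);y=np.radians(140.92-135);R=np.array([[np.cos(y),-np.sin(y)],[np.sin(y),np.cos(y)]])
print("leg end in square frame from TCP", R.T@(q[:2]-s["position"][:2]), R.T@(qi[:2]-s["position"][:2]), "expect (-.077,.058),(-.077,.038)")
print("frame corner in TCP sq frame",R.T@(c[:2]-s["position"][:2]), R.T@(np.array([.6302,.0699])-s["position"][:2]))
```

```text
stile end [0.47548731 0.05326974 0.048     ] corner [0.63341944 0.07055528 0.048     ] 0.15887525595160892 yaw 6.246112743687467
leg end [0.48352048 0.0389167  0.11      ] [0.48562387 0.02025537 0.11      ] 0.018779500801135073 yaw 6.430882640152291
brace end [0.50855069 0.02723384 0.122     ] [0.51634175 0.03685066 0.122     ] 0.012376744735912775
leg end in square frame from TCP [-0.07623635  0.05682858] [-0.0760689   0.03804983] expect (-.077,.058),(-.077,.038)
frame corner in TCP sq frame [0.07612638 0.07283788] [0.07285652 0.07251815]
```

step_arm(increments=[0,0,0,0.5,0,0,0,0,0,0,0.7,0,0,0,0,0,0,0.5,0,0,0,0,0,0,0.15,0,0,0,0,0,0,0,0,0,0,0,0,0,0,0,0,0])

```text
time: 15.9
position: [0.5661, -0.0094, 0.052]
tcp_rot: [0.001, 0.333, 0.943, 0.0]
contact_force: [-0.4, 0.2, -3.4]
width: 0.16
grasp_force: 40.0
```

step_arm(increments=[0,0,0,0.05,0,0,0,0,0,0,0,0,0,0])

```text
time: 16.15
position: [0.5657, -0.0097, 0.0496]
tcp_rot: [0.0, 0.333, 0.943, 0.0]
contact_force: [1.0, 0.3, -3.7]
width: 0.156
grasp_force: 40.0
```

step_arm(increments=[0,0,0,0.03,0,0,0,0,0,0,0,0,0,0])

```text
time: 16.4
position: [0.5655, -0.0096, 0.048]
tcp_rot: [0.0, 0.333, 0.943, -0.0]
contact_force: [-0.5, -1.0, -3.2]
width: 0.154
grasp_force: 40.0
```

step_arm(increments=[0,0,0.2,0,0,0,0,0,0,0.2,0,0,0,0,0,0,0,0,0,0,0])

```text
time: 16.77
position: [0.5762, 0.0042, 0.0482]
tcp_rot: [0.0, 0.332, 0.943, 0.0]
contact_force: [-1.2, -0.1, -3.6]
width: 0.157
grasp_force: 40.0
```

step_arm(increments=[0,0,0,0.025,0,0,0,0,0,0,0,0,0,0])

```text
time: 17.02
position: [0.5756, 0.0033, 0.0474]
tcp_rot: [0.0, 0.333, 0.943, 0.0]
contact_force: [-0.9, 2.2, 1.5]
width: 0.154
grasp_force: 40.0
```

step_arm(increments=[0,0,0,0.025,0,0,0,0,0,0,0,0,0,0])

```text
time: 17.27
position: [0.5757, 0.0033, 0.0473]
tcp_rot: [0.0, 0.333, 0.943, 0.0]
contact_force: [-5.1, 1.5, 12.6]
width: 0.157
grasp_force: 40.0
```

The board is touched. I ease the downward press and push in along the diagonal in small steps.

step_arm(increments=[0,0,0.03,-0.025,0,0,0,0,0,0,0,0,0,0])

```text
time: 17.52
position: [0.576, 0.0035, 0.0474]
tcp_rot: [-0.0, 0.333, 0.943, -0.0]
contact_force: [-4.6, -0.1, 6.3]
width: 0.155
grasp_force: 40.0
```

step_arm(increments=[0,0,0.04,0,0,0,0,0,0,0,0,0,0,0])

```text
time: 17.77
position: [0.5761, 0.0035, 0.0473]
tcp_rot: [-0.001, 0.334, 0.943, -0.002]
contact_force: [-8.7, -3.6, 11.0]
width: 0.157
grasp_force: 40.0
```

step_arm(increments=[0,0,0.03,0,0,0,0,0,0,0,0,0,0,0])

```text
time: 18.02
position: [0.5767, 0.0039, 0.0473]
tcp_rot: [-0.001, 0.334, 0.943, -0.002]
contact_force: [-8.5, -5.1, 12.1]
width: 0.158
grasp_force: 40.0
```

step_arm(increments=[0,0,0,-0.03,0,0,0,0,0,0,0,0,0,0])

```text
time: 18.27
position: [0.5782, 0.0059, 0.0479]
tcp_rot: [0.0, 0.333, 0.943, 0.0]
contact_force: [-1.0, 0.3, -4.1]
width: 0.157
grasp_force: 40.0
```

step_arm(increments=[0,0,0.03,0,0,0,0,0,0,0,0,0,0,0])

```text
time: 18.52
position: [0.5788, 0.0072, 0.048]
tcp_rot: [-0.0, 0.333, 0.943, 0.0]
contact_force: [0.7, 0.7, -4.0]
width: 0.155
grasp_force: 40.0
```

step_arm(increments=[0,0,0.03,0,0,0,0,0,0,0,0,0,0,0])

```text
time: 18.77
position: [0.5793, 0.0073, 0.048]
tcp_rot: [-0.0, 0.333, 0.943, -0.001]
contact_force: [0.1, -2.9, -2.9]
width: 0.16
grasp_force: 40.0
```

step_arm(increments=[0,0,0.03,0,0,0,0,0,0,0,0,0,0,0])

```text
time: 19.02
position: [0.5796, 0.0074, 0.0479]
tcp_rot: [-0.0, 0.334, 0.943, -0.001]
contact_force: [-3.4, -6.2, -3.7]
width: 0.154
grasp_force: 40.0
```

Stile contact is clear, but the x force could be friction. I unload y a little and feel along x alone.

step_arm(increments=[0,-0.018,-0.018,0,0,0,0,0,0,0,0,0,0,0])

```text
time: 19.27
position: [0.5803, 0.0074, 0.0481]
tcp_rot: [-0.0, 0.333, 0.943, -0.0]
contact_force: [-0.4, -2.9, -4.4]
width: 0.155
grasp_force: 40.0
```

step_arm(increments=[0,-0.018,0.018,0,0,0,0,0,0,0,0,0,0,0])

```text
time: 19.52
position: [0.5813, 0.0076, 0.0481]
tcp_rot: [-0.0, 0.333, 0.943, -0.0]
contact_force: [-1.3, -4.6, -4.0]
width: 0.157
grasp_force: 40.0
```

step_arm(increments=[0,-0.018,0.018,0,0,0,0,0,0,0,0,0,0,0])

```text
time: 19.77
position: [0.5814, 0.0076, 0.0481]
tcp_rot: [-0.001, 0.333, 0.943, -0.001]
contact_force: [-6.0, -5.3, -0.6]
width: 0.159
grasp_force: 40.0
```

step_arm(increments=[0,0,-0.04,0,0,0,0,0,0,0,0,0,0,0,0,0,0,0.02,0,0,0,0,0,0,0,0,0,0])

```text
time: 20.27
position: [0.5814, 0.0075, 0.0475]
tcp_rot: [-0.0, 0.333, 0.943, 0.0]
contact_force: [-3.2, 0.6, -1.5]
width: 0.153
grasp_force: 40.0
```

step_arm(increments=[0,0,0,0.005,0,0,0,0,0,0,0,0,0,0])

```text
time: 20.52
position: [0.5814, 0.0074, 0.0474]
tcp_rot: [-0.0, 0.333, 0.943, 0.0]
contact_force: [-5.2, 2.1, 0.5]
width: 0.155
grasp_force: 40.0
```

step_arm(increments=[0,0,0.03,0,0,0,0,0,0,0,0,0,0,0])

```text
time: 20.78
position: [0.5814, 0.0074, 0.0474]
tcp_rot: [-0.001, 0.333, 0.943, -0.001]
contact_force: [-7.7, 0.3, 3.5]
width: 0.157
grasp_force: 40.0
```

step_arm(increments=[0,0.01,0.02,0,0,0,0,0,0,0,0,0,0,0])

```text
time: 21.02
position: [0.5814, 0.0075, 0.0474]
tcp_rot: [-0.001, 0.333, 0.943, -0.001]
contact_force: [-8.8, -2.0, 4.7]
width: 0.156
grasp_force: 40.0
```

step_arm(increments=[0,0.018,0.018,-0.008,0,0,0,0,0,0,0,0,0,0])

```text
time: 21.28
position: [0.5814, 0.0075, 0.0474]
tcp_rot: [-0.0, 0.334, 0.943, -0.002]
contact_force: [-7.6, -4.2, 1.4]
width: 0.157
grasp_force: 40.0
```

step_arm(increments=[0,0.015,0.015,-0.004,0,0,0,0,0,0,0,0,0,0])

```text
time: 21.52
position: [0.5814, 0.0076, 0.0475]
tcp_rot: [-0.0, 0.334, 0.943, -0.002]
contact_force: [-6.7, -6.5, 1.6]
width: 0.156
grasp_force: 40.0
```

Run:
```python
from h import *
s=r.state(); im=r.get_image("wrist"); cv2.imwrite("pics/w5.png",im); np.save("w5.npy",s,allow_pickle=True)
t=r.get_image("top"); cv2.imwrite("pics/top5.png",t)
R=Ro.from_quat(np.roll(s["tcp_rot"],-1)).as_matrix()
print(s["position"],s["contact_force"],s["wrist_torque"],R.round(4),np.degrees(np.arctan2(R[1,0],R[0,0])))
cv2.imwrite("pics/c5.png",cv2.resize(im[40:415,70:570],(800,600),interpolation=cv2.INTER_CUBIC))
```

```text
[0.58138464 0.00758557 0.04747166] [-6.74102063 -6.4642722   1.58887628] [-1.15329141  1.21130032  0.02287926] [[-7.770e-01  6.295e-01 -2.100e-03]
 [ 6.295e-01  7.770e-01 -3.700e-03]
 [-7.000e-04 -4.200e-03 -1.000e+00]] 140.9857448368931
```

View pics/c5.png

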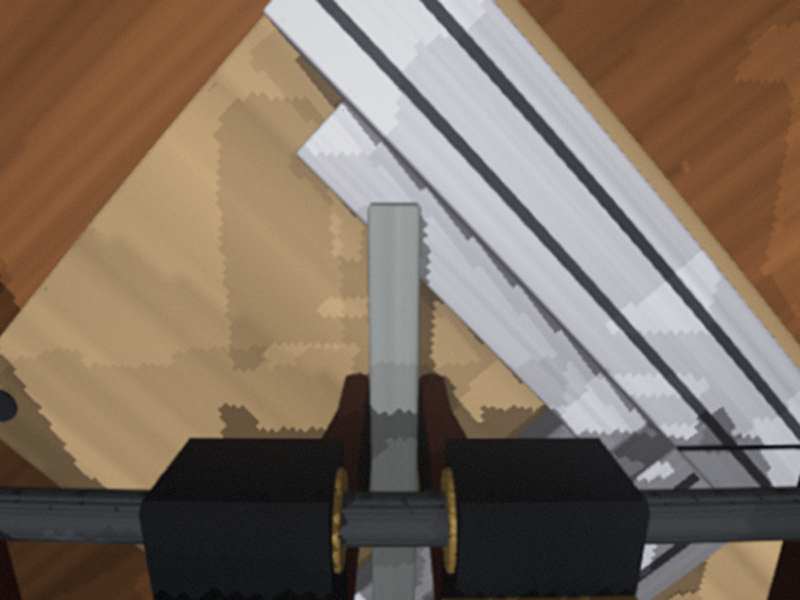

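The wrist crop shows the square on the board, its leg lying along the stile with no visible gap. The frame corner is at (680,448) and the leg end at (346,103). I check the numbers.

Run:
```python
from h import *
s=np.load("w5.npy",allow_pickle=True).item(); W=cam("wrist",s)
g=lambda x,y,z: atz(W,x/1.6+70,y/1.6+40,z)[:2]
e,c=g(270,12,.048),g(680,448,.048); d=c-e; y=np.arctan2(d[1],d[0]); R=np.array([[np.cos(y),-np.sin(y)],[np.sin(y),np.cos(y)]])
q,qi=g(345,104,.032),g(299,153,.032); v=q-qi
print("jig yaw",np.degrees(y),"len",np.linalg.norm(d),"corner",c,"sq yaw",np.degrees(np.arctan2(v[1],v[0]))-90)
print("leg end in jig",R.T@(q-c),R.T@(qi-c),"expect (-.135,0),(-.135,-.020)")
print("force in jig",R.T@s["contact_force"][:2])
```

```text
jig yaw 5.801726460328558 len 0.15847869407590298 corner [0.63342551 0.07092899] sq yaw 5.413893331925408
leg end in jig [-0.13430754 -0.00196681] [-0.13442983 -0.02003208] expect (-.135,0),(-.135,-.020)
force in jig [-7.35994005 -5.74973535]
```

The leg end is at -134.3 mm and the yaws match. The torque about z is about 0, so both edges bear flush, with roughly 7 N and 6 N. I take out the small tilt and check that it is steady.

step_arm(increments=[0,0,0,0,-0.03,0,0,0,0,0,0,0,0,0,0,0,0,0,0,0,0])

```text
time: 22.0
position: [0.5814, 0.0076, 0.0474]
tcp_rot: [0.0, 0.334, 0.943, -0.0]
contact_force: [-5.7, -5.9, 0.2]
width: 0.156
grasp_force: 40.0
```

step_arm(increments=[0,0,0,0,0,0,0,0,0,0,0,0,0,0,0,0,0,0,0,0,0,0,0,0,0,0,0,0])

```text
time: 22.5
position: [0.5814, 0.0075, 0.0474]
tcp_rot: [0.0, 0.334, 0.943, -0.0]
contact_force: [-6.3, -6.1, 1.4]
width: 0.154
grasp_force: 40.0
```

Run:
```python
from h import *
s=r.state(); t=r.get_image("top"); cv2.imwrite("pics/top6.png",t)
R=Ro.from_quat(np.roll(s["tcp_rot"],-1)).as_matrix()
print(s["time"],s["position"],s["contact_force"],s["wrist_torque"],R.round(4)[2])
o=np.hstack([cv2.resize(t[160:270,265:355],None,fx=5,fy=5,interpolation=cv2.INTER_CUBIC),cv2.resize(t[210:320,400:460],None,fx=5,fy=5,interpolation=cv2.INTER_CUBIC)]); cv2.imwrite("pics/c6.png",o)
```

```text
22.5 [0.58138083 0.00754477 0.04742042] [-6.33396759 -6.12006087  1.43887872] [-1.38986829  1.26964538  0.03647083] [-7.e-04 -0.e+00 -1.e+00]
```

View pics/c6.png

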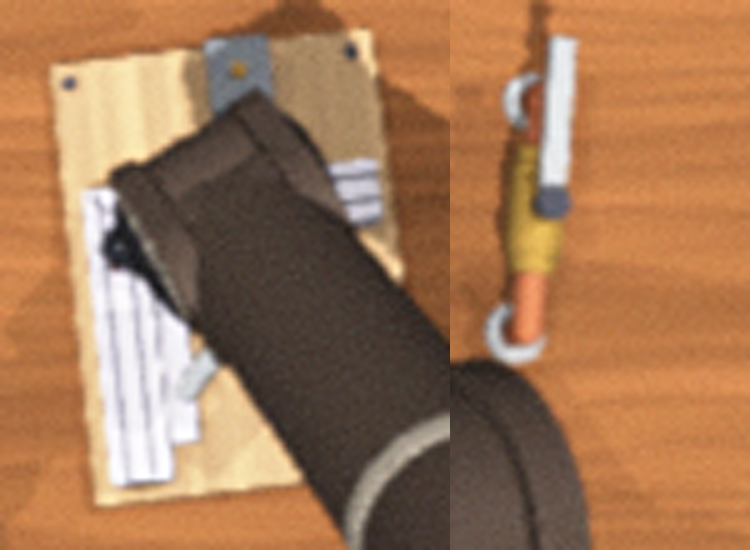

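The top view shows the lever in line with the pipe (pivot (552,200), end (565,40)) and the square's leg flush along the stile at (185,410). Level, flush and steady: handing in.

```bash
python3 -c "
from rig import r
print(r.finish_job())"
```

```text
the job is handed in; nothing more can be done
None
```

The job is handed in: the valve lever is at its open stop, and the square lies flat in the frame corner, still gripped and pressed at about 6 N against each profile; I didn't check separately that the clamp's plunger closed.

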